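# Take the purged handpieces off the care unit and lay them in the tray

### The job

The purge is finished: take the two straight handpieces off the care unit, each by drawing its sprung sleeve back from the unit and pulling it straight off its nipple, so that the sleeve snaps forward again. Lay them, not dropped, lengthwise side by side on the floor of the steel tray with their coupling ends towards the tray's carrying handle. Leave the angled handpiece docked and everything else, the tweezers in the tray too, where it is.

Things in the scene. Friction and masses are not known exactly. Their poses are not given: they have to be found in the camera images.
- unit: White handpiece care unit, fixed, 250 mm wide (y), 130 deep (x), 93 high (filler cap on top to 102), with a steel drip tray reaching 70 mm out from the front, 15 mm high. Origin: centre of its underside; x points from its front to its back; the front face is at x = -65 mm. A handpiece is docked on each of its three nipples, in any order, its mouth 6 mm from the front face.
- port1 (a point): Root of the middle nipple at the unit's front face, 72 mm high; the outer two are 74 mm to either side (unit's y). Each nipple is steel, 14 mm square, and sticks 35 mm straight out (unit's -x). Catches in a handpiece sit in a groove of the nipple and let go only while its sleeve is at least 6.5 mm back; pulling the handle does not free it. The mouth must travel 30 mm out to be clear.
- long_hp: Long straight metal handpiece, 150 mm from mouth to tail plus a 10 mm stub, round handle 25 mm in diameter, about 0.16 kg, docked on the unit at the start. Origin on its axis at the mouth of its coupling; x points along it from tail to mouth (into the unit while docked), z up while docked.
- short_hp: Short straight handpiece, as the long one but 110 mm from mouth to tail plus a 10 mm stub, docked on the unit at the start. Origin on its axis at the mouth of its coupling; x points along it from tail to mouth (into the unit while docked), z up while docked.
- angled_hp: Angled handpiece, about 140 mm long, same coupling; its tail end bends sideways (to its -y) and ends in a small round head 30 mm off its axis. It stays docked. Origin on its axis at the mouth of its coupling; x points along it from tail to mouth (into the unit while docked), z up while docked.
- long_hp_grip (a point): Centre, on the axis, of the sleeve of the long straight handpiece, where to grip it, from above and across (handpiece's y): a ribbed eight-sided steel sleeve, 34 mm across flats, 34 mm long, round the coupling. 25 mm from the mouth when forward; slides 8 mm towards the tail. Once off the nipple it springs forward when not held back.
- long_hp_tail (a point): Tail end of the handle of the long straight handpiece, on its axis, 150 mm from the mouth.
- long_hp_sleeve (a joint): How far the sleeve of the long straight handpiece is drawn back towards its tail: 0 forward (rest), 0.008 m fully back. Spring 4 N at 0, 8 N fully back.
- short_hp_grip (a point): Centre, on the axis, of the sleeve of the short straight handpiece, where to grip it, from above and across (handpiece's y): a ribbed eight-sided steel sleeve, 34 mm across flats, 34 mm long, round the coupling. 25 mm from the mouth when forward; slides 8 mm towards the tail. Once off the nipple it springs forward when not held back.
- short_hp_tail (a point): Tail end of the handle of the short straight handpiece, on its axis, 110 mm from the mouth.
- short_hp_sleeve (a joint): How far the sleeve of the short straight handpiece is drawn back towards its tail: 0 forward (rest), 0.008 m fully back. Spring 4 N at 0, 8 N fully back.
- tray: Shallow steel instrument tray, fixed to the table, 200 mm (x) by 190 mm (y), 16 mm high, walls and floor 3 mm thick. Origin: centre of its underside; its x axis points to the end with the wire carrying handle (90 mm wide, 20 mm out from the tray, at x = +100 to +120 mm). A handpiece lying in it rests on its sleeve, the axis 20 mm above the tray's underside at the sleeve and a few mm lower (0 to 6) at the tail.
- spray_bottle: Clear spray bottle with green trigger head, 52x83x250 mm, standing; a bystander, stays where it is. Origin: centre of its underside.
- pump_bottle: White pump bottle, 69x55x176 mm, standing; a bystander, stays where it is. Origin: centre of its underside.
- logger: Flat white data logger, 92x58x20 mm; a bystander, stays where it is. Origin: centre of its underside.
- vial_1: Small capped glass vial, 23 mm across, 48 mm high, standing just beside the unit; a bystander, stays where it is. Origin: centre of its underside.
- vial_3: Capped vial, 23 mm across, 58 mm high, standing; a bystander, stays where it is. Origin: centre of its underside.
- label_roll: Roll of white labels, 106x67x30 mm; a bystander, stays where it is. Origin: centre of its underside.
- tweezers: Steel tweezers, 136 mm long, 16 mm wide, 9 mm high, lying lengthwise in the tray by its +y wall; a bystander, stays where it is. Origin: centre of its underside.

How it is judged:
By the outcome, as a careful person would: the job done as asked, in the order asked, and still so for the second after the job is handed in, with the robot touching nothing.
It also fails if it takes over 59 s, if anything falls off the work surface, if the arm or the gripper's body presses on something with over 40 N, if the wrist force passes 120 N, or if a joint passes its speed limit or range.

### The arm

A 7-joint arm with a two-finger parallel gripper is mounted at the origin on the work surface; the furniture and walls round the work are solid. World frame = base frame: x ahead of the robot, y to its left, z up, the work surface at z = 0. Lengths are in m, angles in rad, forces in N, time in s.
With the tool pointing down it reaches from about 0.4 to 0.85 m from the base axis. Payload 4.5 kg.
Tool frame: the origin (TCP) lies at the very end of the fingers, on their centre line; the grasp point (between the pads) lies 19 mm behind it; z points along the fingers, x is the direction in which the jaws open and shut, and the axes are right-handed (so a half turn about z gives the same grasp; the last joint's range is limited). The gripper opens to 88 mm and grips with 3 to 60 N. Pads are 18 mm wide; open, the fingers measure 123 mm over their backs; the gripper's body (75 mm by 187 mm) begins 45 mm behind the grasp point.
Start: joints at [1.344, 0.689, -0.195, 1.565, 0.157, 0.902, -0.215], TCP at [0.161, -0.604, 0.239] pointing down, gripper open.
Joint ranges: [-3.01, 3.01], [-0.46, 2.08], [-1.47, 1.51], [0.13, 2.56], [-1, 4.14], [0.04, 2.09], [-2.66, 2.66]. Speed limits (rad/s): [2.57, 2.57, 3.14, 3.14, 3.14, 3.14, 3.14].

### API

Orientations are given as a unit quaternion [x, y, z, w].
In Python, from plant import * gives the robot as it stands.
- The arm moves only by the tool apply_moves, never from a script. Its argument "series" is a list of rows, each an object of numbers: "x", "y", "z": the shift along the tool's x, y, z in units of 80 cm (1.0 is 80 cm); "wx", "wy", "wz": the turn, a rotation vector about the tool's x, y, z in units of pi rad (1.0 is pi rad); "fingers": the opening, from -1 (shut) to 1 (fully open), so that 0 is half open. In form: [{"x": .., "y": .., "z": .., "wx": .., "wy": .., "wz": .., "fingers": ..}, ...]. A call has 1 to 8 rows; each row shifts and turns the pose as measured when the row begins, along the tool's axes as they then stand; what a row does not reach is not made up. A row lasts 1/8 s, in which the tool goes at most 62.5 mm and 10.7 degrees, less where a joint would pass 70% of its speed; a pose out of reach is approached as far as the arm can. A call with a number of a shift or a turn outside -1 to 1 is refused whole. A call with a gripper value outside its range is refused whole. The fingers move at their own pace and stop on an object; "force" is the grip in N (left out, the last holds). Time passes only in rows, so rows that do not move let the fingers close. It gives the time, the measured TCP pose, the force and the opening at its end, in the units of the state.
- get_state(): the state, without advancing time (a new reading comes with each control period).
- snapshot(name): name is "scene" or "top" or "wrist"; returns (picture, depth): 384x512x3 uint8, red, green, blue; 384x512 float32, m along the optical axis (not along the pixel's ray), 0 where there is no reading.
- camera_model(name): a dict with "camera_matrix" (3x3 intrinsics, pixels), "world_from_camera" (4x4, takes a point from camera to world coordinates). Camera axes: x right, y up, looking along -z (the intrinsics and any distortion apply to the point x, -y, -z); pixel columns grow to the right and rows downward; lengths in m; the calibration is good to about 2 mm. A picture is of the moment at which its call begins: read the wrist's pose just before it. camera_model takes no time and is no camera call; for the wrist camera it gives the pose at the moment of the call.
- finish_job(): hands the job in, once; it reports no verdict.
The state is a dict: "clock": time; "q": joint angles; "qd": joint speeds; "joint_torque": joint torques, N m; "tool_pos": TCP position; "eef_rot": TCP orientation; "contact_force": force on the tool from outside, world axes, zero at the start; "moment": the same for the moment, N m; "opening": opening from 0.0 (shut) to 1.0 (fully open).
Only numpy, scipy, OpenCV 4.12 (cv2) and the standard library are available. Lean on these libraries where they do the work, as an engineer would, in place of code of your own. Each camera call takes 0.05 s, during which the arm holds its last target. There are 200 camera calls.

## Working session

There is one attempt and no reset: what is moved stays moved. The work goes in short steps, Python scripts to look and compute and a tool call to move; the robot and the scene stay as the last step left them, time stands still between calls to the robot, and variables do not carry over. Pictures are saved under pics/ and viewed, about 8 in all and at most 12, crops included, and the job is handed in when it is done.

Besides the shell and the picture viewer there is one more tool, called as name(argument=value, ...), one argument or row to a line, values as JSON. apply_moves: Moves the arm, as the interface text tells. Its arguments: {"type":"object","properties":{"series":{"type":"array","items":{"type":"object","properties":{"x":{"type":"number"},"y":{"type":"number"},"z":{"type":"number"},"wx":{"type":"number"},"wy":{"type":"number"},"wz":{"type":"number"},"fingers":{"type":"number"}}}},"force":{"type":"number"}},"required":["series"]}

```bash
mkdir -p pics
cat > h.py <<'E'
from plant import *
import numpy as np, cv2
from scipy.spatial.transform import Rotation as R
def cloud(name):
    m=camera_model(name); im,d=snapshot(name)
    K=np.array(m["camera_matrix"]);T=np.array(m["world_from_camera"])
    v,u=np.mgrid[0:d.shape[0],0:d.shape[1]]
    P=np.stack([(u-K[0,2])/K[0,0]*d,-(v-K[1,2])/K[1,1]*d,-d,np.ones_like(d)],-1)@T.T
    P=P[...,:3]; P[d==0]=np.nan
    return im,d,P
def save(n,im,s=1):
    cv2.imwrite('pics/'+n+'.png',cv2.resize(im[...,::-1],None,fx=s,fy=s))
E
python3 - <<'E'
from h import *
print(get_state()); 
ims=[]
for n in("scene","top"):
    im,d,P=cloud(n); np.savez('/tmp/'+n,im=im,d=d,P=P); save(n+'0',im,1.5); m=camera_model(n); print(n,{k:np.round(v,3).tolist() if not isinstance(v,str) else v for k,v in m.items()})
E
```

```text
{'clock': 0.0, 'q': array([ 1.34381469,  0.68995597, -0.19453419,  1.56633639,  0.15729154,
        0.90247519, -0.21511503]), 'qd': array([-0.00036076,  0.00036979,  0.00087237,  0.00060313,  0.00063017,
        0.00028154,  0.00057917]), 'joint_torque': array([-1.64585476e-04, -5.27559364e+01, -1.26688186e+00, -1.53427577e+01,
       -5.25835762e-02,  6.54370553e-03,  1.76000049e-04]), 'tool_pos': array([ 0.16095355, -0.60327726,  0.23793005]), 'eef_rot': array([ 7.93067134e-01, -6.09133587e-01, -7.39183559e-04, -4.98642294e-04]), 'contact_force': array([0.65854474, 0.9597566 , 0.2488027 ]), 'moment': array([-0.0581184 ,  0.01860011,  0.03365014]), 'opening': 1.0027071508438192}
scene {'camera_matrix': [[408.172, 0.0, 253.398], [0.0, 408.172, 187.958], [0.0, 0.0, 1.0]], 'world_from_camera': [[1.0, 0.008, -0.02, 0.539], [-0.021, 0.501, -0.865, -0.915], [0.003, 0.866, 0.501, 0.614], [0.0, 0.0, 0.0, 1.0]]}
top {'camera_matrix': [[427.727, 0.0, 257.865], [0.0, 427.727, 191.641], [0.0, 0.0, 1.0]], 'world_from_camera': [[-0.01, 0.998, -0.065, 0.436], [-1.0, -0.011, -0.013, 0.023], [-0.013, 0.065, 0.998, 1.536], [0.0, 0.0, 0.0, 1.0]]}
```

View pics/scene0.png

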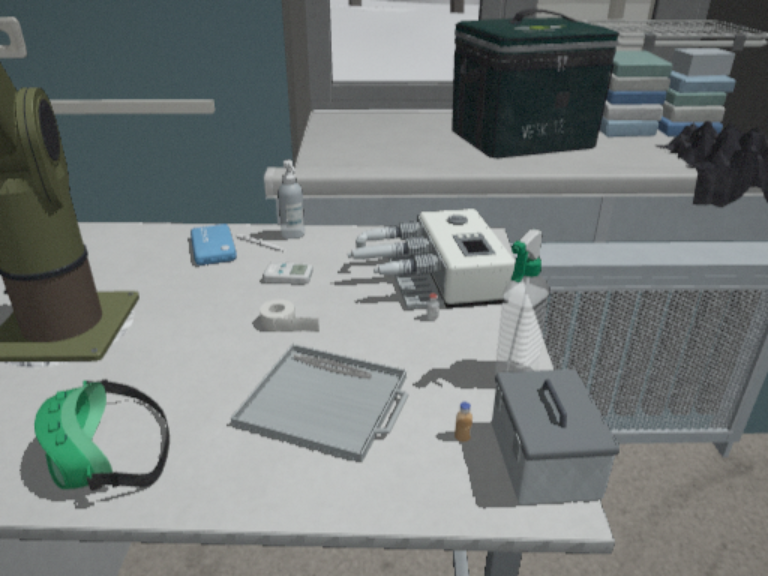

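View pics/top0.png

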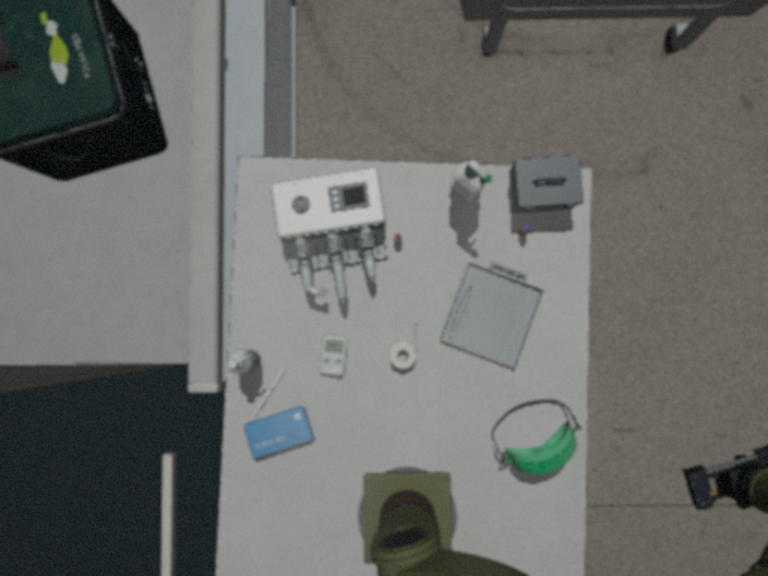

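Top view (768 px wide): the unit is at about (330,205). The angled handpiece is left at (310,265), the long one in the middle at (337,270), and the short one right at (368,262). A red vial stands beside the unit at (397,238). The tray is at (491,316), with its handle at the top at (508,270) and the tweezers on its left. Next I'll measure them.

Run:
```python
from h import *
def load(n): z=np.load('/tmp/'+n+'.npz'); return z['im'],z['d'],z['P']
for n in("top","scene"):
    im,d,P=load(n); X,Y,Z=P[...,0],P[...,1],P[...,2]
    print(n,'table z',np.nanmedian(Z[(abs(X-.5)<.15)&(abs(Y)<.1)]))
    m=(abs(Z-.093)<.012)&(X>.6)&(X<.95)&(Y>0)&(Y<.35)
    k,l,s,c=cv2.connectedComponentsWithStats(m.astype(np.uint8)); i=1+np.argmax(s[1:,4]); q=P[l==i]
    print('unit top',np.median(q[:,2]),cv2.minAreaRect(q[:,:2].astype(np.float32)),cv2.boxPoints(cv2.minAreaRect(q[:,:2].astype(np.float32))).round(3).tolist())
    # tray
    m=(Z>.001)&(Z<.024)&(X>.3)&(X<.72)&(Y<-.08)&(Y>-.4)
    k,l,s,c=cv2.connectedComponentsWithStats(m.astype(np.uint8)); i=1+np.argmax(s[1:,4]); q=P[l==i]
    print('tray',np.percentile(q[:,2],[5,50,95]),cv2.minAreaRect(q[:,:2].astype(np.float32)),cv2.boxPoints(cv2.minAreaRect(q[:,:2].astype(np.float32))).round(3).tolist())
    # handpieces
    m=(Z>.055)&(Z<.1)&(X>.45)&(X<.8)&(Y>-.02)&(Y<.3)
    q=P[m]; 
    for x0 in np.arange(.5,.76,.02):
        w=q[abs(q[:,0]-x0)<.01]; 
        ys=np.sort(w[:,1]); 
        if len(ys)<3: continue
        g=np.split(ys,np.where(np.diff(ys)>.008)[0]+1)
        print(round(x0,2),[(round((a[0]+a[-1])/2,3),round(a[-1]-a[0],3),round(float(w[(w[:,1]>=a[0])&(w[:,1]<=a[-1]),2].max()),3)) for a in g if len(a)>2])
```

```text
top table z 0.00026443567267520063
unit top 0.09217192614805991 ((0.6921697854995728, 0.1716909259557724), (0.2033965289592743, 0.2492828369140625), 8.101212501525879) [[0.5740000009536743, 0.2809999883174896], [0.609000027179718, 0.03400000184774399], [0.8100000023841858, 0.06300000101327896], [0.7749999761581421, 0.3089999854564667]]
tray [0.00126096 0.00403228 0.01507874] ((0.461201548576355, -0.22085271775722504), (0.32371872663497925, 0.28253376483917236), 1.5125752687454224) [[0.29600000381469727, -0.08399999886751175], [0.30300000309944153, -0.3659999966621399], [0.6269999742507935, -0.3580000102519989], [0.6190000176429749, -0.07500000298023224]]
0.5 [(np.float64(0.144), np.float64(0.007), 0.07)]
0.52 [(np.float64(0.147), np.float64(0.021), 0.082), (np.float64(0.206), np.float64(0.047), 0.079)]
0.54 [(np.float64(0.149), np.float64(0.024), 0.085), (np.float64(0.212), np.float64(0.051), 0.085)]
0.56 [(np.float64(0.08), np.float64(0.017), 0.08), (np.float64(0.153), np.float64(0.025), 0.084), (np.float64(0.228), np.float64(0.025), 0.087)]
0.58 [(np.float64(0.081), np.float64(0.02
[... 2237 characters left out ...]
25), 0.09)]
0.62 [(np.float64(0.083), np.float64(0.03), 0.09), (np.float64(0.157), np.float64(0.032), 0.091), (np.float64(0.228), np.float64(0.027), 0.092)]
0.64 [(np.float64(0.082), np.float64(0.031), 0.092), (np.float64(0.154), np.float64(0.023), 0.092), (np.float64(0.248), np.float64(0.066), 0.093)]
0.66 [(np.float64(0.09), np.float64(0.039), 0.093), (np.float64(0.199), np.float64(0.16), 0.097)]
0.68 [(np.float64(0.165), np.float64(0.248), 0.097)]
0.7 [(np.float64(0.165), np.float64(0.246), 0.1)]
0.72 [(np.float64(0.137), np.float64(0.186), 0.1), (np.float64(0.277), np.float64(0.022), 0.097)]
0.74 [(np.float64(0.145), np.float64(0.197), 0.1), (np.float64(0.275), np.float64(0.045), 0.099)]
```

Run:
```python
from h import *
def load(n): z=np.load('/tmp/'+n+'.npz'); return z['im'],z['d'],z['P']
for n in("top","scene"):
    im,d,P=load(n); X,Y,Z=P[...,0],P[...,1],P[...,2]
    m=(Z>.008)&(Z<.03)&(X>.36)&(X<.68)&(Y<-.05)&(Y>-.4)
    k,l,s,c=cv2.connectedComponentsWithStats(cv2.dilate(m.astype(np.uint8),np.ones((3,3))))
    for i in range(1,k):
        q=P[(l==i)&m]
        if len(q)>15:
            r=cv2.minAreaRect(q[:,:2].astype(np.float32)); print(n,len(q),np.round(r[0],3),np.round(r[1],3),r[2],q[:,2].max().round(3)); print(cv2.boxPoints(r).round(3).tolist())
    # spray bottle etc.
    m=(Z>.11)&(Z<.3)&(X>.3)&(X<1)&(Y>-.35)&(Y<.3)
    q=P[m];print('tall',q.min(0),q.max(0))
im,_,_=load('top'); save('topcrop',im[160:260,280:380],6)
```

```text
top 392 [ 0.482 -0.202] [0.203 0.22 ] 68.75379180908203 0.024
[[0.34299999475479126, -0.25600001215934753], [0.5479999780654907, -0.335999995470047], [0.621999979019165, -0.1469999998807907], [0.4169999957084656, -0.06800000369548798]]
tall [ 0.73455688 -0.34751198  0.11037715] [ 0.8047095  -0.10705891  0.25280578]
scene 1255 [ 0.479 -0.21 ] [0.195 0.221] 68.08243560791016 0.021
[[0.3400000035762787, -0.2590000033378601], [0.5450000166893005, -0.34200000762939453], [0.6179999709129333, -0.16099999845027924], [0.4129999876022339, -0.07800000160932541]]
scene 88 [ 0.667 -0.291] [0.013 0.023] 71.74657440185547 0.03
[[0.6539999842643738, -0.2939999997615814], [0.6759999990463257, -0.3009999990463257], [0.6800000071525574, -0.289000004529953], [0.6579999923706055, -0.2809999883174896]]
tall [ 0.73423487 -0.34951785  0.11001158] [ 0.80660942 -0.13417955  0.25166815]
```

View pics/topcrop.png

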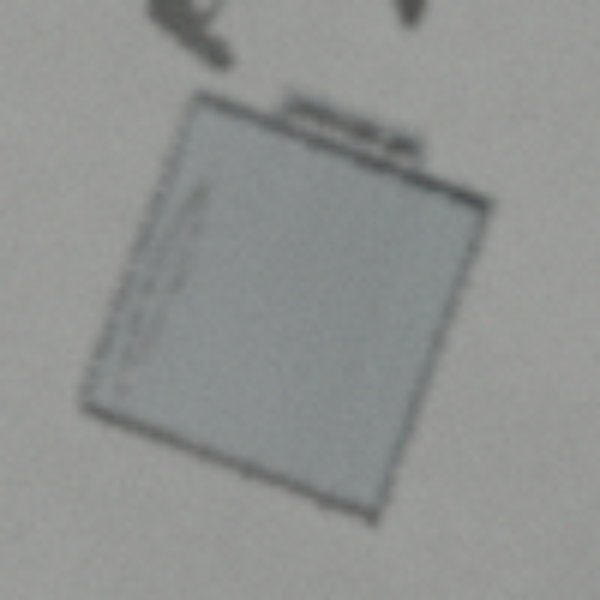

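Crop: the tray is rotated about -20°. Its corners are at (200,95), (490,205), (375,518) and (88,405). The tweezers lie along the left (+y) wall and the handle is at the top. Next I'll write a move planner and check the wrist camera's offset.

```bash
cat >> h.py <<'E'
def plan(p,yaw):
    """tool shift/turn (in move units) to bring TCP to p, tool down, tool x at world yaw (deg)"""
    s=get_state(); Q=R.from_quat(s['eef_rot'])
    c,si=np.cos(np.radians(yaw)),np.sin(np.radians(yaw))
    T=R.from_matrix(np.array([[c,si,0],[si,-c,0],[0,0,-1]]))
    d=Q.inv().apply(np.array(p)-s['tool_pos']); w=(Q.inv()*T).as_rotvec()
    print('clk',round(s['clock'],2),'pos',s['tool_pos'].round(4),'yaw',np.degrees(np.arctan2(*Q.as_matrix()[[1,0],0])).round(2),'F',s['contact_force'].round(1),'op',round(s['opening']*88,1))
    print('shift',(d/.8).round(4),'mm',(d*1000).round(1),'rows',round(np.linalg.norm(d)/.0625,1),'turn',(w/np.pi).round(4),'rows',round(np.degrees(np.linalg.norm(w))/10.7,1))
E
python3 - <<'E'
from h import *
m=camera_model("wrist");s=get_state();Q=R.from_quat(s['eef_rot'])
T=np.array(m["world_from_camera"]);print(m["camera_matrix"]); print('cam in tool',Q.inv().apply(T[:3,3]-s['tool_pos']),'\n',Q.inv().as_matrix()@T[:3,:3])
plan([.45,-.3,.3],-110)
plan([.50,-.22,.3],-110)
E
```

```text
[[290.14251819   0.         257.93450068]
 [  0.         290.14251819 191.62886582]
 [  0.           0.           1.        ]]
cam in tool [ 0.00065403 -0.0840891  -0.14531498] 
 [[ 9.99998681e-01 -1.91172796e-04  1.61320638e-03]
 [ 3.42582196e-04 -9.45901189e-01 -3.24454654e-01]
 [ 1.58796074e-03  3.24454779e-01 -9.45899876e-01]]
clk 0.1 pos [ 0.161  -0.6033  0.238 ] yaw -75.05 F [0.1 0.4 0.4] op 87.7
shift [-0.2733 -0.4469 -0.0771] mm [-218.6 -357.5  -61.7] rows 6.8 turn [0.0002 0.0005 0.1942] rows 3.3
clk 0.1 pos [ 0.161  -0.6033  0.238 ] yaw -75.05 F [0.1 0.4 0.4] op 87.7
shift [-0.3537 -0.5331 -0.077 ] mm [-283.  -426.5  -61.6] rows 8.2 turn [0.0002 0.0005 0.1942] rows 3.3
```

apply_moves(
  series=[
    {"x": -0.037, "y": -0.063, "z": -0.01},
    {"x": -0.037, "y": -0.063, "z": -0.01},
    {"x": -0.037, "y": -0.063, "z": -0.01},
    {"x": -0.037, "y": -0.063, "z": -0.01},
    {"x": -0.037, "y": -0.063, "z": -0.01},
    {"x": -0.037, "y": -0.063, "z": -0.01},
    {"x": -0.037, "y": -0.063, "z": -0.01},
    {"x": -0.037, "y": -0.063, "z": -0.01},
  ],
)

```text
schema error: expected keys x, y, z, wx, wy, wz, fingers
```

Run:
```python
from h import *
plan([.53,-.23,.3],-75)
im,d,P=cloud("wrist"); np.savez('/tmp/w1',im=im,d=d,P=P); save('w1',im,1.5)
plan([.60,.11,.3],-81.9)
```

```text
clk 0.1 pos [ 0.161  -0.6033  0.238 ] yaw -75.05 F [0.1 0.4 0.4] op 87.7
shift [-0.332  -0.5661 -0.077 ] mm [-265.6 -452.9  -61.6] rows 8.5 turn [ 0.      0.0005 -0.0003] rows 0.0
clk 0.15 pos [ 0.161  -0.6034  0.2381] yaw -75.06 F [-0.9 -0.4 -0.4] op 88.1
shift [-0.7202 -0.7602 -0.0765] mm [-576.2 -608.1  -61.2] rows 13.4 turn [0.0001 0.0004 0.038 ] rows 0.6
```

View pics/w1.png

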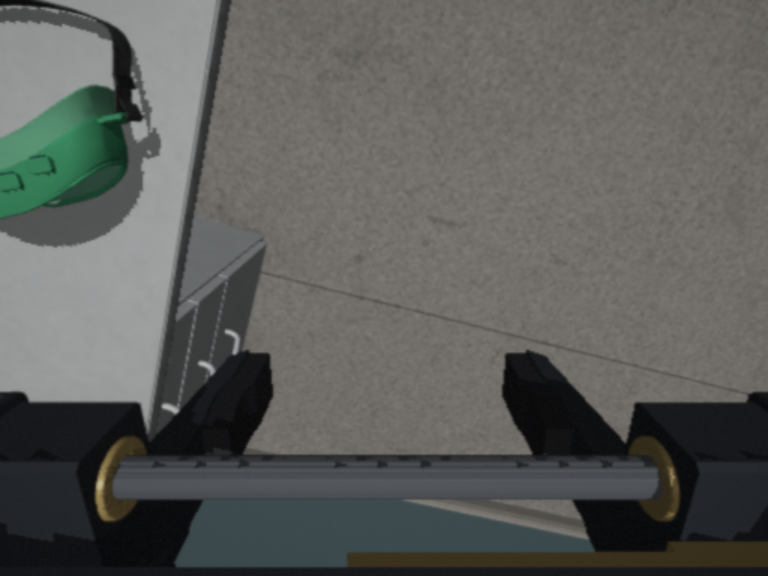

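The interface needs every key in each row, so nothing has moved. The first wrist picture shows only the goggles and the floor, with the fingers at the bottom, so it is no use here. It also shows that the camera looks ahead of the fingers.

apply_moves(
  series=[
    {"x": -0.05, "y": -0.057, "z": -0.01, "wx": 0, "wy": 0, "wz": 0, "fingers": 0.25},
    {"x": -0.05, "y": -0.057, "z": -0.01, "wx": 0, "wy": 0, "wz": 0, "fingers": 0.25},
    {"x": -0.05, "y": -0.057, "z": -0.01, "wx": 0, "wy": 0, "wz": 0, "fingers": 0.25},
    {"x": -0.05, "y": -0.057, "z": -0.01, "wx": 0, "wy": 0, "wz": 0, "fingers": 0.25},
    {"x": -0.05, "y": -0.057, "z": -0.01, "wx": 0, "wy": 0, "wz": 0, "fingers": 0.25},
    {"x": -0.05, "y": -0.057, "z": -0.01, "wx": 0, "wy": 0, "wz": 0, "fingers": 0.25},
    {"x": -0.05, "y": -0.057, "z": -0.01, "wx": 0, "wy": 0, "wz": 0, "fingers": 0.25},
    {"x": -0.05, "y": -0.057, "z": -0.01, "wx": 0, "wy": 0, "wz": 0, "fingers": 0.25},
  ],
  force=40,
)

```text
clock: 1.15
tool_pos: [0.4351, -0.1959, 0.3011]
eef_rot: [0.79, -0.614, -0.001, 0.0]
contact_force: [1.4, -0.4, 0.1]
opening: 0.625
```

Run:
```python
from h import *
plan([.43,-.20,.3],-75)
im,d,P=cloud("wrist"); np.savez('/tmp/w2',im=im,d=d,P=P); save('w2',im,1.5)
plan([.58,.115,.3],-81.9)
X,Y,Z=[P[...,i] for i in range(3)]
print('table',np.nanmedian(Z[(Z>-.02)&(Z<.02)]))
m=(Z>.009)&(Z<.03)&(X>.33)&(X<.66)&(Y<-.05)&(Y>-.4)
k,l,s,c=cv2.connectedComponentsWithStats(cv2.dilate(m.astype(np.uint8),np.ones((3,3))))
for i in range(1,k):
    q=P[(l==i)&m]
    if len(q)>40:
        r=cv2.minAreaRect(q[:,:2].astype(np.float32)); print(len(q),np.round(r[0],3),np.round(r[1],3),r[2],q[:,2].max().round(3)); print(cv2.boxPoints(r).round(3).tolist())
```

```text
clk 1.15 pos [ 0.4351 -0.1959  0.3011] yaw -75.72 F [ 1.4 -0.4  0.1] op 55.0
shift [0.0034 0.0075 0.0014] mm [2.7 6.  1.1] rows 0.1 turn [ 0.0005  0.0003 -0.004 ] rows 0.1
clk 1.2 pos [ 0.4416 -0.1864  0.3024] yaw -74.9 F [4.3 5.6 1.4] op 55.0
shift [-0.3187 -0.2651  0.0063] mm [-254.9 -212.1    5. ] rows 5.3 turn [-0.0021  0.0016  0.0389] rows 0.7
table -0.0003570664670529966
2033 [ 0.48  -0.209] [0.19 0.22] 68.52620697021484 0.019
[[0.34299999475479126, -0.25699999928474426], [0.5479999780654907, -0.33799999952316284], [0.6169999837875366, -0.16099999845027924], [0.41200000047683716, -0.07999999821186066]]
189 [ 0.48  -0.132] [0.016 0.135] 68.23047637939453 0.013
[[0.414000004529953, -0.11400000005960464], [0.5389999747276306, -0.164000004529953], [0.5450000166893005, -0.14900000393390656], [0.41999998688697815, -0.0989999994635582]]
```

View pics/w2.png

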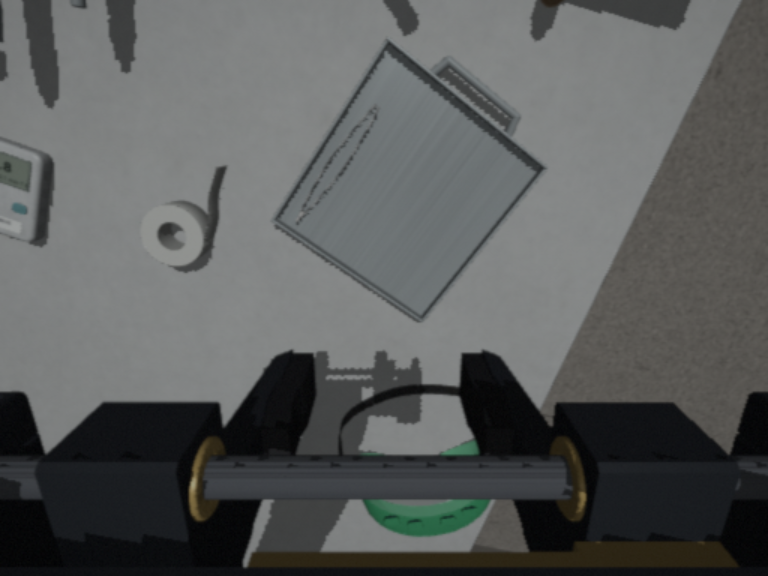

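The tray is clear: its corners are at (388,42), (543,168), (420,320) and (276,220), the handle is at the upper right and the tweezers lie by the left wall. The fitted size of 190 × 220 mm (handle included) matches the text, so the centre is about (0.471,-0.205) and the yaw -21.5°. Next I'll move above the unit.

apply_moves(
  series=[
    {"x": -0.053, "y": -0.044, "z": 0, "wx": 0, "wy": 0, "wz": 0.0065, "fingers": 0.25},
    {"x": -0.053, "y": -0.044, "z": 0, "wx": 0, "wy": 0, "wz": 0.0065, "fingers": 0.25},
    {"x": -0.053, "y": -0.044, "z": 0, "wx": 0, "wy": 0, "wz": 0.0065, "fingers": 0.25},
    {"x": -0.053, "y": -0.044, "z": 0, "wx": 0, "wy": 0, "wz": 0.0065, "fingers": 0.25},
    {"x": -0.053, "y": -0.044, "z": 0, "wx": 0, "wy": 0, "wz": 0.0065, "fingers": 0.25},
    {"x": -0.053, "y": -0.044, "z": 0.006, "wx": 0, "wy": 0, "wz": 0.0065, "fingers": 0.25},
    {"x": 0, "y": 0, "z": 0, "wx": 0, "wy": 0, "wz": 0, "fingers": 0.25},
    {"x": 0, "y": 0, "z": 0, "wx": 0, "wy": 0, "wz": 0, "fingers": 0.25},
  ],
)

```text
clock: 2.2
tool_pos: [0.596, 0.11, 0.2975]
eef_rot: [0.755, -0.656, -0.0, -0.003]
contact_force: [-0.3, -0.9, 0.3]
opening: 0.626
```

Run:
```python
from h import *
plan([.58,.115,.3],-81.9)
im,d,P=cloud("wrist"); np.savez('/tmp/w3',im=im,d=d,P=P); save('w3',im,1.5)
X,Y,Z=[P[...,i] for i in range(3)]
print('table',np.nanmedian(Z[(Z>-.02)&(Z<.02)]))
m=(abs(Z-.093)<.004)&(X>.6)&(X<.95)&(Y>0)&(Y<.35)
m=cv2.erode(m.astype(np.uint8),np.ones((3,3)))
k,l,s,c=cv2.connectedComponentsWithStats(m); i=1+np.argmax(s[1:,4]); q=P[l==i]
print('unit',np.median(q[:,2]));r=cv2.minAreaRect(q[:,:2].astype(np.float32));print(r,cv2.boxPoints(r).round(3).tolist())
m=(Z>.055)&(Z<.1)&(X>.45)&(X<.8)&(Y>-.02)&(Y<.3)
a=np.radians(8.2); q=P[m]; u=q[:,0]*np.cos(a)+q[:,1]*np.sin(a); v=-q[:,0]*np.sin(a)+q[:,1]*np.cos(a)
for x0 in np.arange(.52,.70,.01):
    w=abs(u-x0)<.005; o=np.argsort(v[w]); ys=v[w][o]; zs=q[w,2][o]
    if len(ys)<3: continue
    g=np.split(np.arange(len(ys)),np.where(np.diff(ys)>.006)[0]+1)
    print(round(x0,2),[(round(float(ys[b[0]]+ys[b[-1]])/2,3),round(float(ys[b[-1]]-ys[b[0]]),3),round(float(np.percentile(zs[b],95)),3)) for b in g if len(b)>5])
```

```text
clk 2.2 pos [0.596  0.11   0.2975] yaw -82.03 F [-0.3 -0.9  0.3] op 55.1
shift [-0.0089  0.0189 -0.0032] mm [-7.1 15.1 -2.6] rows 0.3 turn [-0.0012  0.0014 -0.0007] rows 0.0
table -0.0005517831452205857
unit 0.09262036840078913
((0.715776264667511, 0.17355723679065704), (0.09824316203594208, 0.24164707958698273), 7.924070358276367) [[0.6499999761581421, 0.28600001335144043], [0.6840000152587891, 0.04699999839067459], [0.781000018119812, 0.061000000685453415], [0.7480000257492065, 0.30000001192092896]]
0.52 [(0.071, 0.012, 0.07)]
0.53 [(0.07, 0.02, 0.074)]
0.54 [(0.07, 0.024, 0.077), (0.119, 0.027, 0.074)]
0.55 [(0.07, 0.023, 0.078), (0.126, 0.043, 0.075)]
0.56 [(-0.004, 0.008, 0.071), (0.07, 0.025, 0.078), (0.13, 0.044, 0.076)]
0.57 [(-0.004, 0.019, 0.077), (0.07, 0.024, 0.079), (0.143, 0.021, 0.078)]
0.58 [(-0.004, 0.023, 0.079), (0.07, 0.024, 0.08), (0.143, 0.023, 0.08)]
0.59 [(-0.004, 0.022, 0.081), (0.07, 0.024, 0.08), (0.143, 0.023, 0.08)]
0.6 [(-0.004, 0.024, 0.08), (0.07, 0.024, 0.08), (0.144, 0.023, 0.08)]
0.61 [(-0.004, 0.024, 0.081), (0.07, 0.025, 0.082), (0.144, 0.025, 0.082)]
0.62 [(-0.004, 0.023, 0.082), (0.069, 0.024, 0.082), (0.144, 0.025, 0.083)]
0.63 [(-0.004, 0.034, 0.087), (0.07, 0.033, 0.087), (0.144, 0.033, 0.087)]
0.64 [(-0.004, 0.034, 0.088), (0.07, 0.035, 0.088), (0.143, 0.034, 0.088)]
0.65 [(-0.004, 0.035, 0.088), (0.07, 0.034, 0.089), (0.143, 0.035, 0.089)]
0.66 [(-0.004, 0.034, 0.089), (0.07, 0.035, 0.089), (0.144, 0.034, 0.089)]
0.67 [(-0.004, 0.033, 0.088), (0.07, 0.033, 0.088), (0.143, 0.033, 0.088)]
0.68 [(0.07, 0.244, 0.09)]
0.69 [(0.069, 0.246, 0.093)]
```

View pics/w3.png

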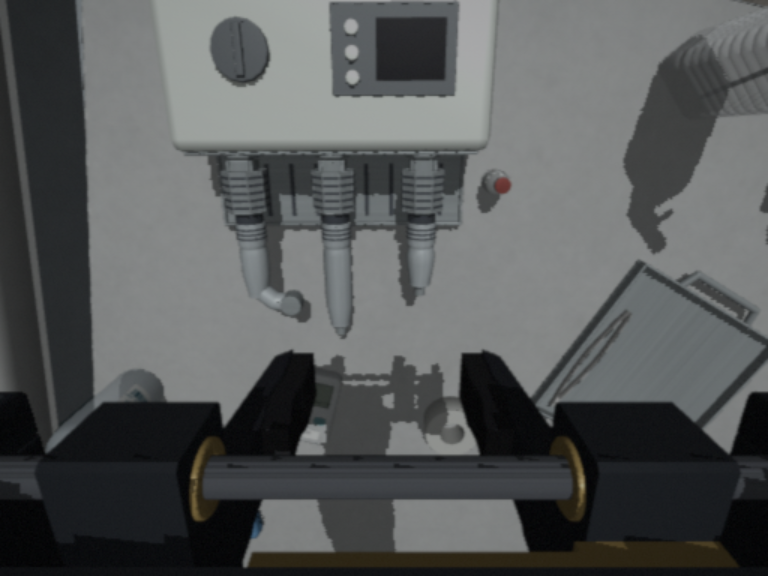

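The wrist view shows the angled handpiece left (250,190), the long one in the middle (335,190), the short one right (423,190), and vial_1 at (498,183). The sleeves fit lines 74 mm apart at yaw 8.2°, with tops at 88.5 mm, so the axis is at about 71.5 mm as the text says. The grips are at long (0.6334,0.1620) and short (0.6440,0.0887).

apply_moves(
  series=[
    {"x": -0.029, "y": -0.028, "z": 0.03, "wx": 0, "wy": 0, "wz": 0, "fingers": 0.25},
    {"x": -0.029, "y": -0.028, "z": 0.03, "wx": 0, "wy": 0, "wz": 0, "fingers": 0.25},
    {"x": 0, "y": 0, "z": 0.06, "wx": 0, "wy": 0, "wz": 0, "fingers": 0.25},
    {"x": 0, "y": 0, "z": 0.06, "wx": 0, "wy": 0, "wz": 0, "fingers": 0.25},
    {"x": 0, "y": 0, "z": 0, "wx": 0, "wy": 0, "wz": 0, "fingers": 0.25},
  ],
)

```text
clock: 2.88
tool_pos: [0.6362, 0.1541, 0.1531]
eef_rot: [0.751, -0.661, 0.002, -0.003]
contact_force: [0.2, 0.5, 0.4]
opening: 0.628
```

Run:
```python
from h import *
plan([.6334,.1620,.059],-81.8)
```

```text
clk 2.88 pos [0.6362 0.1541 0.1531] yaw -82.71 F [0.2 0.5 0.4] op 55.3
shift [-0.0101  0.003   0.1176] mm [-8.1  2.4 94.1] rows 1.5 turn [-0.002   0.0003 -0.0051] rows 0.1
```

apply_moves(
  series=[
    {"x": -0.01, "y": 0.003, "z": 0.03, "wx": -0.002, "wy": 0, "wz": -0.005, "fingers": 0.25},
    {"x": 0, "y": 0, "z": 0.02, "wx": 0, "wy": 0, "wz": 0, "fingers": 0.25},
    {"x": 0, "y": 0, "z": 0, "wx": 0, "wy": 0, "wz": 0, "fingers": 0.25},
  ],
)

```text
clock: 3.25
tool_pos: [0.6354, 0.1611, 0.1151]
eef_rot: [0.755, -0.655, 0.001, -0.003]
contact_force: [-0.2, 0.2, -0.2]
opening: 0.623
```

Run:
```python
from h import *
plan([.6334,.1620,.059],-81.8)
```

```text
clk 3.25 pos [0.6354 0.1611 0.1151] yaw -81.89 F [-0.2  0.2 -0.2] op 54.9
shift [-0.0013  0.0028  0.0701] mm [-1.1  2.2 56.1] rows 0.9 turn [-0.002   0.0005 -0.0005] rows 0.0
```

apply_moves(
  series=[
    {"x": -0.0013, "y": 0.003, "z": 0.035, "wx": -0.001, "wy": 0, "wz": 0, "fingers": 0.25},
    {"x": 0, "y": 0, "z": 0.03, "wx": -0.001, "wy": 0, "wz": 0, "fingers": 0.25},
    {"x": 0, "y": 0, "z": 0.004, "wx": 0, "wy": 0, "wz": 0, "fingers": 0.25},
    {"x": 0, "y": 0, "z": 0, "wx": 0, "wy": 0, "wz": 0, "fingers": 0.25},
  ],
)

```text
clock: 3.75
tool_pos: [0.6365, 0.1626, 0.0615]
eef_rot: [0.755, -0.656, 0.001, -0.003]
contact_force: [-0.8, -1.5, 1.0]
opening: 0.629
```

Run:
```python
from h import *
plan([.6334,.1620,.059],-81.8)
```

```text
clk 3.75 pos [0.6365 0.1626 0.0615] yaw -81.92 F [-0.8 -1.5  1. ] op 55.4
shift [0.0002 0.004  0.0031] mm [0.2 3.2 2.4] rows 0.1 turn [-0.0022  0.0007 -0.0007] rows 0.0
```

apply_moves(
  series=[
    {"x": 0, "y": 0.004, "z": 0.003, "wx": 0, "wy": 0, "wz": 0, "fingers": 0.25},
    {"x": 0, "y": 0, "z": 0, "wx": 0, "wy": 0, "wz": 0, "fingers": -1},
    {"x": 0, "y": 0, "z": 0, "wx": 0, "wy": 0, "wz": 0, "fingers": -1},
    {"x": 0, "y": 0, "z": 0, "wx": 0, "wy": 0, "wz": 0, "fingers": -1},
    {"x": 0, "y": 0, "z": 0, "wx": 0, "wy": 0, "wz": 0, "fingers": -1},
  ],
  force=45,
)

```text
clock: 4.38
tool_pos: [0.6344, 0.1623, 0.061]
eef_rot: [0.755, -0.656, 0.002, -0.005]
contact_force: [-0.3, 0.7, -1.1]
opening: 0.382
```

Run:
```python
from h import *
plan([.6334,.1620,.059],-81.8)
```

```text
clk 4.38 pos [0.6344 0.1623 0.061 ] yaw -81.94 F [-0.3  0.7 -1.1] op 33.7
shift [0.0003 0.0013 0.0025] mm [0.2 1.1 2. ] rows 0.0 turn [-0.0033  0.0009 -0.0008] rows 0.1
```

apply_moves(
  series=[
    {"x": 0, "y": 0.006, "z": 0, "wx": 0, "wy": 0, "wz": 0, "fingers": -1},
    {"x": 0, "y": 0.007, "z": 0, "wx": 0, "wy": 0, "wz": 0, "fingers": -1},
    {"x": 0, "y": 0.005, "z": 0, "wx": 0, "wy": 0, "wz": 0, "fingers": -1},
  ],
)

```text
clock: 4.75
tool_pos: [0.6256, 0.1606, 0.0606]
eef_rot: [0.755, -0.656, 0.006, -0.01]
contact_force: [2.3, 0.3, -5.5]
opening: 0.383
```

Run:
```python
from h import *
plan([.6334,.1620,.061],-81.9)
```

```text
clk 4.75 pos [0.6256 0.1606 0.0606] yaw -81.99 F [ 2.3  0.3 -5.5] op 33.7
shift [-0.0004 -0.0099 -0.0003] mm [-0.3 -7.9 -0.2] rows 0.1 turn [-0.0072  0.0012 -0.0005] rows 0.1
```

apply_moves(
  series=[
    {"x": 0, "y": 0.01, "z": 0, "wx": -0.004, "wy": 0, "wz": 0, "fingers": -1},
    {"x": 0, "y": 0.01, "z": 0, "wx": -0.002, "wy": 0, "wz": 0, "fingers": -1},
  ],
)

```text
clock: 5.0
tool_pos: [0.6106, 0.1584, 0.0608]
eef_rot: [0.755, -0.656, 0.001, -0.004]
contact_force: [4.1, 0.3, -1.7]
opening: 0.383
```

Run:
```python
from h import *
plan([.6334,.1620,.061],-81.9)
im,d,P=cloud("wrist"); save('w4',im,1.5)
```

```text
clk 5.0 pos [0.6106 0.1584 0.0608] yaw -82.01 F [ 4.1  0.3 -1.7] op 33.7
shift [-0.0005 -0.0288 -0.0001] mm [ -0.4 -23.1  -0. ] rows 0.4 turn [-0.0021  0.0013 -0.0006] rows 0.0
```

View pics/w4.png

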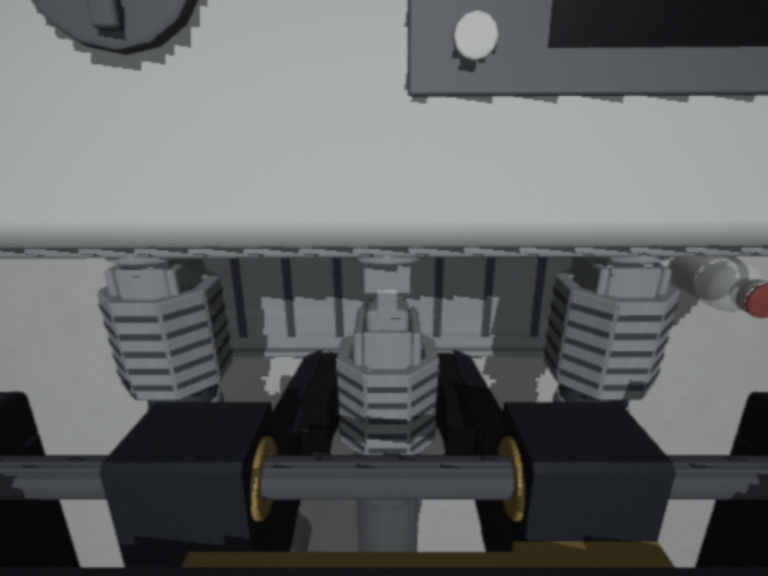

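Picture w4 shows the long handpiece between the fingers, its sleeve at (388,390) with the mouth end sliding off the nipple at (388,300). Both neighbours are still docked, so I'll keep pulling.

apply_moves(
  series=[
    {"x": 0, "y": 0.012, "z": 0, "wx": -0.002, "wy": 0, "wz": 0, "fingers": -1},
    {"x": 0, "y": 0.014, "z": 0, "wx": -0.002, "wy": 0, "wz": 0, "fingers": -1},
    {"x": 0, "y": 0.014, "z": 0, "wx": 0, "wy": 0, "wz": 0, "fingers": -1},
    {"x": 0, "y": 0.012, "z": 0, "wx": 0, "wy": 0, "wz": 0, "fingers": -1},
  ],
)

```text
clock: 5.55
tool_pos: [0.5607, 0.1518, 0.0606]
eef_rot: [0.755, -0.656, -0.007, 0.006]
contact_force: [-0.5, -0.9, -0.3]
opening: 0.382
```

Run:
```python
from h import *
plan([.6334,.1620,.061],-81.9)
im,d,P=cloud("wrist"); save('w5',im[100:384],1.2)
# nipple/mouth
plan([.57,.10,.14],-111.5)
```

```text
clk 5.55 pos [0.5607 0.1518 0.0606] yaw -81.94 F [-0.5 -0.9 -0.3] op 33.6
shift [ 0.0001 -0.0917 -0.0022] mm [  0.1 -73.4  -1.8] rows 1.2 turn [ 0.0058  0.0011 -0.0002] rows 0.1
clk 5.6 pos [0.559  0.1515 0.0605] yaw -81.92 F [-3.   0.8 -1.1] op 33.3
shift [ 0.0654 -0.0025 -0.0997] mm [ 52.3  -2.  -79.7] rows 1.5 turn [ 0.0067 -0.0008  0.1643] rows 2.8
```

View pics/w5.png

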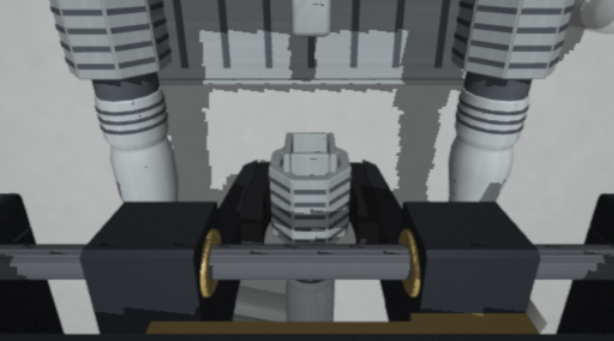

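The long handpiece is fully off: its mouth is at (310,145), the sleeve has snapped forward against it, and the bare nipple is at (310,15). I'll raise it and turn.

apply_moves(
  series=[
    {"x": 0, "y": 0, "z": -0.05, "wx": 0.003, "wy": 0, "wz": 0, "fingers": -1},
    {"x": 0, "y": 0, "z": -0.05, "wx": 0.003, "wy": 0, "wz": 0, "fingers": -1},
    {"x": 0.06, "y": 0, "z": -0.01, "wx": 0, "wy": 0, "wz": 0.05, "fingers": -1},
    {"x": 0.07, "y": 0, "z": 0, "wx": 0, "wy": 0, "wz": 0.05, "fingers": -1},
    {"x": 0.07, "y": 0, "z": 0, "wx": 0, "wy": 0, "wz": 0.05, "fingers": -1},
  ],
)

```text
clock: 6.22
tool_pos: [0.5564, -0.0036, 0.1508]
eef_rot: [-0.581, 0.814, 0.003, 0.002]
contact_force: [0.6, -0.8, -2.0]
opening: 0.381
```

Run:
```python
from h import *
plan([.5043,-.2701,.12],-111.5)
```

```text
clk 6.22 pos [ 0.5564 -0.0036  0.1508] yaw -109.01 F [ 0.6 -0.8 -2. ] op 33.5
shift [ 0.3365 -0.047   0.0359] mm [269.2 -37.6  28.7] rows 4.4 turn [0.0008 0.0023 0.0138] rows 0.2
```

apply_moves(
  series=[
    {"x": 0.067, "y": -0.01, "z": 0, "wx": 0, "wy": 0, "wz": 0.008, "fingers": -1},
    {"x": 0.067, "y": -0.01, "z": 0, "wx": 0, "wy": 0, "wz": 0.006, "fingers": -1},
    {"x": 0.067, "y": -0.01, "z": 0, "wx": 0, "wy": 0.001, "wz": 0, "fingers": -1},
    {"x": 0.067, "y": -0.01, "z": 0.01, "wx": 0, "wy": 0, "wz": 0, "fingers": -1},
    {"x": 0.05, "y": -0.01, "z": 0.01, "wx": 0, "wy": 0, "wz": 0, "fingers": -1},
    {"x": 0, "y": 0, "z": 0, "wx": 0, "wy": 0, "wz": 0, "fingers": -1},
  ],
)

```text
clock: 6.98
tool_pos: [0.498, -0.2692, 0.1336]
eef_rot: [-0.558, 0.83, 0.0, -0.0]
contact_force: [-0.7, 0.9, -0.6]
opening: 0.378
```

Run:
```python
from h import *
plan([.5043,-.2701,.05],-111.5)
im,d,P=cloud("wrist");np.savez('/tmp/w6',im=im,d=d,P=P); save('w6',im,1.5)
i2,d2,P2=cloud("scene"); np.savez('/tmp/s6',im=i2,d=d2,P=P2)
for n,Pc in(('wrist',P),('scene',P2)):
    c=np.array([.4707,-.2053]);a=np.radians(-21.5);ex=np.array([np.cos(a),np.sin(a)]);ey=np.array([-ex[1],ex[0]])
    q=Pc.reshape(-1,3);q=q[np.isfinite(q[:,0])]; tx=(q[:,:2]-c)@ex;ty=(q[:,:2]-c)@ey
    # rim
    m=(abs(q[:,2]-.016)<.005)&(abs(tx)<.13)&(abs(ty)<.11)
    print(n,'rim x',np.percentile(tx[m],[1,99]).round(3),'y',np.percentile(ty[m],[1,99]).round(3))
    m=(q[:,2]>.09)&(q[:,2]<.15)&(tx<.03)&(tx>-.12)&(abs(ty+.048)<.03)
    for x0 in np.arange(-.1,.03,.02):
        w=m&(abs(tx-x0)<.005)
        if w.sum()>3: print(round(x0,2),np.percentile(ty[w],[2,98]).round(3),np.percentile(q[w,2],97).round(4))
```

```text
clk 6.97 pos [ 0.498  -0.2692  0.1336] yaw -112.18 F [-0.7  0.9 -0.6] op 33.3
shift [-0.0019 -0.0079  0.1044] mm [-1.6 -6.3 83.6] rows 1.3 turn [ 0.0003 -0.     -0.0038] rows 0.1
wrist rim x [-0.036  0.12 ] y [-0.095  0.094]
-0.02 [-0.061 -0.037] 0.1498
0.0 [-0.061 -0.038] 0.1499
scene rim x [-0.099  0.12 ] y [-0.097  0.093]
-0.08 [-0.055 -0.047] 0.1487
-0.06 [-0.059 -0.051] 0.1499
-0.04 [-0.06  -0.055] 0.1494
-0.02 [-0.059 -0.056] 0.1385
```

View pics/w6.png

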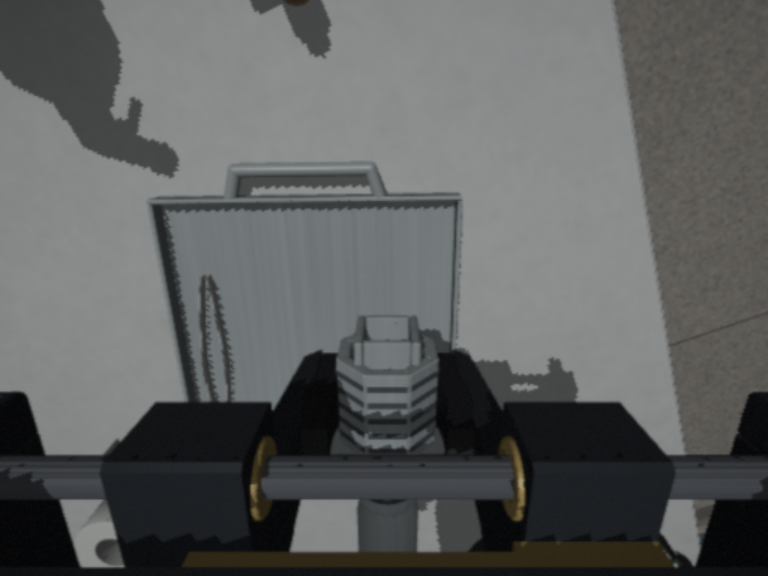

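The handpiece is over the tray with its mouth at (388,325) towards the wire handle at (305,170), well to the right of the tweezers. It is level and in line with the tray. I'll lower it now.

apply_moves(
  series=[
    {"x": -0.002, "y": -0.008, "z": 0.045, "wx": 0, "wy": 0, "wz": -0.004, "fingers": -1},
    {"x": 0, "y": 0, "z": 0.045, "wx": 0, "wy": 0, "wz": 0, "fingers": -1},
    {"x": 0, "y": 0, "z": 0.015, "wx": 0, "wy": 0, "wz": 0, "fingers": -1},
    {"x": 0, "y": 0, "z": 0, "wx": 0, "wy": 0, "wz": 0, "fingers": -1},
  ],
)

```text
clock: 7.58
tool_pos: [0.5119, -0.2572, 0.0503]
eef_rot: [-0.57, 0.821, 0.001, 0.005]
contact_force: [-0.8, -0.9, 0.1]
opening: 0.381
```

Run:
```python
from h import *
plan([.5043,-.2701,.009],-111.5)
```

```text
clk 7.58 pos [ 0.5119 -0.2572  0.0503] yaw -110.46 F [-0.8 -0.9  0.1] op 33.5
shift [0.0189 0.0034 0.0514] mm [15.1  2.7 41.1] rows 0.7 turn [-0.0012  0.0028  0.0058] rows 0.1
```

apply_moves(
  series=[
    {"x": 0.019, "y": 0.0034, "z": 0, "wx": 0, "wy": 0.002, "wz": 0.006, "fingers": -1},
    {"x": 0, "y": 0, "z": 0.01, "wx": 0, "wy": 0, "wz": 0, "fingers": -1},
    {"x": 0, "y": 0, "z": 0, "wx": 0, "wy": 0, "wz": 0, "fingers": -1},
  ],
)

```text
clock: 7.95
tool_pos: [0.5051, -0.2719, 0.0445]
eef_rot: [-0.562, 0.827, -0.003, 0.003]
contact_force: [-0.5, 0.0, -1.9]
opening: 0.378
```

Run:
```python
from h import *
plan([.5043,-.2701,.009],-111.5)
```

```text
clk 7.95 pos [ 0.5051 -0.2719  0.0445] yaw -111.6 F [-0.5  0.  -1.9] op 33.2
shift [-0.0017  0.0021  0.0443] mm [-1.3  1.6 35.5] rows 0.6 turn [-0.0026  0.0006 -0.0006] rows 0.0
```

apply_moves(
  series=[
    {"x": -0.001, "y": 0.001, "z": 0.012, "wx": 0, "wy": 0, "wz": 0, "fingers": -1},
    {"x": 0, "y": 0, "z": 0.012, "wx": 0, "wy": 0, "wz": 0, "fingers": -1},
    {"x": 0, "y": 0, "z": 0.008, "wx": 0, "wy": 0, "wz": 0, "fingers": -1},
    {"x": 0, "y": 0, "z": 0, "wx": 0, "wy": 0, "wz": 0, "fingers": -1},
  ],
)

```text
clock: 8.45
tool_pos: [0.505, -0.2707, 0.0171]
eef_rot: [-0.562, 0.827, -0.003, 0.003]
contact_force: [-0.1, -0.5, -1.2]
opening: 0.383
```

Run:
```python
from h import *
plan([.5043,-.2701,.009],-111.5)
```

```text
clk 8.45 pos [ 0.505  -0.2707  0.0171] yaw -111.6 F [-0.1 -0.5 -1.2] op 33.7
shift [-0.0003  0.0012  0.0101] mm [-0.3  0.9  8.1] rows 0.1 turn [-0.0027  0.0007 -0.0006] rows 0.0
```

Now small steps down until it makes contact.

apply_moves(
  series=[
    {"x": 0, "y": 0, "z": 0.006, "wx": 0, "wy": 0, "wz": 0, "fingers": -1},
    {"x": 0, "y": 0, "z": 0.002, "wx": 0, "wy": 0, "wz": 0, "fingers": -1},
    {"x": 0, "y": 0, "z": 0.002, "wx": 0, "wy": 0, "wz": 0, "fingers": -1},
    {"x": 0, "y": 0, "z": 0, "wx": 0, "wy": 0, "wz": 0, "fingers": -1},
  ],
)

```text
clock: 8.95
tool_pos: [0.5054, -0.2708, 0.0104]
eef_rot: [-0.562, 0.827, -0.003, 0.003]
contact_force: [-0.7, -0.0, -0.5]
opening: 0.383
```

Run:
```python
from h import *
plan([.5043,-.2701,.009],-111.5)
```

```text
clk 8.95 pos [ 0.5054 -0.2708  0.0104] yaw -111.6 F [-0.7 -0.  -0.5] op 33.7
shift [-0.0003  0.0016  0.0017] mm [-0.2  1.3  1.4] rows 0.0 turn [-0.0029  0.0006 -0.0006] rows 0.1
```

apply_moves(
  series=[
    {"x": 0, "y": 0, "z": 0.002, "wx": 0, "wy": 0, "wz": 0, "fingers": -1},
    {"x": 0, "y": 0, "z": 0, "wx": 0, "wy": 0, "wz": 0, "fingers": -1},
  ],
)

```text
clock: 9.2
tool_pos: [0.5055, -0.2709, 0.0103]
eef_rot: [-0.562, 0.827, -0.004, 0.003]
contact_force: [-0.7, 0.2, 0.1]
opening: 0.385
```

Run:
```python
from h import *
plan([.5043,-.2701,.009],-111.5)
```

```text
clk 9.2 pos [ 0.5055 -0.2709  0.0103] yaw -111.61 F [-0.7  0.2  0.1] op 33.9
shift [-0.0003  0.0018  0.0016] mm [-0.3  1.4  1.3] rows 0.0 turn [-0.0031  0.0005 -0.0006] rows 0.1
```

apply_moves(
  series=[
    {"x": 0, "y": 0, "z": 0.004, "wx": 0, "wy": 0, "wz": 0, "fingers": -1},
    {"x": 0, "y": 0, "z": 0.001, "wx": 0, "wy": 0, "wz": 0, "fingers": -1},
  ],
)

```text
clock: 9.45
tool_pos: [0.5063, -0.2712, 0.0092]
eef_rot: [-0.562, 0.827, -0.005, 0.004]
contact_force: [-1.9, 1.5, 6.6]
opening: 0.381
```

Run:
```python
from h import *
plan([.5043,-.2701,.009],-111.5)
print(get_state()['contact_force'])
```

```text
clk 9.45 pos [ 0.5063 -0.2712  0.0092] yaw -111.61 F [-1.9  1.5  6.6] op 33.5
shift [-0.0004  0.0028  0.0002] mm [-0.3  2.2  0.1] rows 0.0 turn [-0.0038  0.0003 -0.0006] rows 0.1
[-1.85140982  1.52143645  6.55234052]
```

Contact at 6.6 N, at the expected height (TCP 9 mm). I'll release it and lift.

apply_moves(
  series=[
    {"x": 0, "y": 0, "z": 0, "wx": 0, "wy": 0, "wz": 0, "fingers": -0.02},
    {"x": 0, "y": 0, "z": 0, "wx": 0, "wy": 0, "wz": 0, "fingers": -0.02},
    {"x": 0, "y": 0, "z": 0, "wx": 0, "wy": 0, "wz": 0, "fingers": -0.02},
    {"x": 0, "y": 0, "z": -0.03, "wx": 0, "wy": 0, "wz": 0, "fingers": -0.02},
    {"x": 0, "y": 0, "z": -0.05, "wx": 0, "wy": 0, "wz": 0, "fingers": 0.1},
    {"x": 0, "y": 0, "z": -0.06, "wx": 0, "wy": 0, "wz": 0, "fingers": 0.25},
    {"x": 0, "y": 0, "z": -0.06, "wx": 0, "wy": 0, "wz": 0, "fingers": 0.25},
    {"x": 0, "y": 0, "z": 0, "wx": 0, "wy": 0, "wz": 0, "fingers": 0.25},
  ],
)

```text
clock: 10.45
tool_pos: [0.505, -0.271, 0.1716]
eef_rot: [-0.562, 0.827, -0.004, 0.004]
contact_force: [-0.0, 0.0, -0.5]
opening: 0.625
```

```bash
cat > chk.py <<'E'
from h import *
i2,d2,P2=cloud("top"); i3,d3,P3=cloud("scene")
c=np.array([.4707,-.2053]);a=np.radians(-21.5);ex=np.array([np.cos(a),np.sin(a)]);ey=np.array([-ex[1],ex[0]])
for n,Pc in(('top',P2),('scene',P3)):
    q=Pc.reshape(-1,3);q=q[np.isfinite(q[:,0])]; tx=(q[:,:2]-c)@ex;ty=(q[:,:2]-c)@ey
    m=(q[:,2]>.02)&(q[:,2]<.06)&(abs(tx)<.1)&(abs(ty)<.09)
    for x0 in np.arange(-.1,.1,.02):
        w=m&(abs(tx-x0)<.006); o=np.argsort(ty[w]); ys=ty[w][o]; zs=q[w,2][o]
        if len(ys)>3: print(n,round(x0,2),[(ys[b].min().round(3),ys[b].max().round(3),zs[b].max().round(3)) for b in np.split(np.arange(len(ys)),np.where(np.diff(ys)>.01)[0]+1)])
    print('x range',tx[m].min(),tx[m].max())
E
python3 chk.py
python3 - <<'E'
from h import *
plan([.6440-.004,.0887,.2],-81.8)
E
```

```text
top -0.06 [(np.float64(-0.056), np.float64(-0.036), np.float64(0.034))]
top -0.04 [(np.float64(-0.057), np.float64(-0.034), np.float64(0.036))]
top -0.02 [(np.float64(-0.057), np.float64(-0.034), np.float64(0.04))]
top 0.0 [(np.float64(-0.056), np.float64(-0.034), np.float64(0.039))]
top 0.02 [(np.float64(-0.058), np.float64(-0.035), np.float64(0.036))]
top 0.04 [(np.float64(-0.064), np.float64(-0.031), np.float64(0.042))]
x range -0.09941202933053464 0.09832923899225181
scene -0.08 [(np.float64(-0.054), np.float64(-0.048), np.float64(0.026))]
scene -0.06 [(np.float64(-0.06), np.float64(-0.044), np.float64(0.032))]
scene -0.04 [(np.float64(-0.064), np.float64(-0.039), np.float64(0.035))]
scene -0.02 [(np.float64(-0.063), np.float64(-0.038), np.float64(0.034))]
scene 0.0 [(np.float64(-0.063), np.float64(-0.041), np.float64(0.035))]
scene 0.02 [(np.float64(-0.063), np.float64(-0.041), np.float64(0.035))]
scene 0.04 [(np.float64(-0.068), np.float64(-0.042), np.float64(0.04))]
scene 0.06 [(np.float64(-0.067), np.float64(-0.042), np.float64(0.04))]
scene 0.08 [(np.float64(-0.061), np.float64(-0.038), np.float64(0.033))]
x range -0.07886810642732132 0.08084510107330319
clk 10.55 pos [ 0.5027 -0.2699  0.1682] yaw -111.6 F [0.1 0.6 0. ] op 55.1
shift [-0.48    0.0052 -0.0389] mm [-384.     4.2  -31.2] rows 6.2 turn [-1.600e-03  1.000e-04 -1.655e-01] rows 2.8
```

The long handpiece lies in the tray along y ≈ -48 mm, from x -79 to +81 mm, mouth towards the handle. Next is the short one.

apply_moves(
  series=[
    {"x": -0.07, "y": 0, "z": -0.01, "wx": 0, "wy": 0, "wz": 0, "fingers": 0.25},
    {"x": -0.07, "y": 0, "z": -0.01, "wx": 0, "wy": 0, "wz": -0.05, "fingers": 0.25},
    {"x": -0.07, "y": 0, "z": 0, "wx": 0, "wy": 0, "wz": -0.055, "fingers": 0.25},
    {"x": -0.07, "y": -0.02, "z": 0, "wx": 0, "wy": 0, "wz": -0.055, "fingers": 0.25},
    {"x": -0.06, "y": -0.03, "z": 0, "wx": 0, "wy": 0, "wz": 0, "fingers": 0.25},
    {"x": 0, "y": 0, "z": 0, "wx": 0, "wy": 0, "wz": 0, "fingers": 0.25},
  ],
)

```text
clock: 11.3
tool_pos: [0.5884, 0.0024, 0.1726]
eef_rot: [0.755, -0.656, -0.006, 0.004]
contact_force: [-0.8, -0.4, -0.2]
opening: 0.625
```

Run:
```python
from h import *
plan([.6440,.0887,.11],-81.8)
```

```text
clk 11.3 pos [0.5884 0.0024 0.1726] yaw -82.03 F [-0.8 -0.4 -0.2] op 55.0
shift [-0.0968 -0.0848  0.0775] mm [-77.5 -67.8  62. ] rows 1.9 turn [ 0.0042  0.0013 -0.0013] rows 0.1
```

apply_moves(
  series=[
    {"x": -0.05, "y": -0.044, "z": 0, "wx": 0.004, "wy": 0, "wz": 0, "fingers": 0.25},
    {"x": -0.044, "y": -0.038, "z": 0.02, "wx": 0, "wy": 0, "wz": 0, "fingers": 0.25},
    {"x": 0, "y": 0, "z": 0.02, "wx": 0, "wy": 0, "wz": 0, "fingers": 0.25},
    {"x": 0, "y": 0, "z": 0.02, "wx": 0, "wy": 0, "wz": 0, "fingers": 0.25},
    {"x": 0, "y": 0, "z": 0, "wx": 0, "wy": 0, "wz": 0, "fingers": 0.25},
  ],
)

```text
clock: 11.92
tool_pos: [0.6382, 0.08, 0.1136]
eef_rot: [0.752, -0.659, -0.005, 0.007]
contact_force: [0.5, 0.2, -0.3]
opening: 0.624
```

Run:
```python
from h import *
plan([.6440,.0887,.06],-81.8)
```

```text
clk 11.93 pos [0.6382 0.08   0.1136] yaw -82.39 F [ 0.5  0.2 -0.3] op 54.9
shift [-0.0099 -0.0097  0.0669] mm [-7.9 -7.8 53.5] rows 0.9 turn [ 0.0055 -0.0007 -0.0033] rows 0.1
```

apply_moves(
  series=[
    {"x": -0.01, "y": -0.01, "z": 0, "wx": 0.005, "wy": 0, "wz": -0.003, "fingers": 0.25},
    {"x": 0, "y": 0, "z": 0.01, "wx": 0, "wy": 0, "wz": 0, "fingers": 0.25},
    {"x": 0, "y": 0, "z": 0, "wx": 0, "wy": 0, "wz": 0, "fingers": 0.25},
  ],
)

```text
clock: 12.3
tool_pos: [0.6458, 0.0868, 0.106]
eef_rot: [0.755, -0.656, 0.001, 0.001]
contact_force: [-0.1, -0.2, -1.5]
opening: 0.623
```

Run:
```python
from h import *
plan([.6440,.0887,.06],-81.8)
```

```text
clk 12.3 pos [0.6458 0.0868 0.106 ] yaw -82.0 F [-0.1 -0.2 -1.5] op 54.8
shift [-0.0029  0.002   0.0575] mm [-2.3  1.6 46. ] rows 0.7 turn [-0.0002 -0.0011 -0.0011] rows 0.0
```

apply_moves(
  series=[
    {"x": -0.003, "y": 0.002, "z": 0.025, "wx": 0, "wy": -0.001, "wz": -0.001, "fingers": 0.25},
    {"x": 0, "y": 0, "z": 0.02, "wx": 0, "wy": 0, "wz": 0, "fingers": 0.25},
    {"x": 0, "y": 0.001, "z": 0.011, "wx": 0, "wy": 0, "wz": 0, "fingers": 0.25},
    {"x": 0, "y": 0, "z": 0, "wx": 0, "wy": 0, "wz": 0, "fingers": 0.25},
  ],
)

```text
clock: 12.8
tool_pos: [0.6445, 0.0884, 0.0611]
eef_rot: [0.755, -0.655, 0.001, -0.001]
contact_force: [0.2, -0.2, 0.5]
opening: 0.625
```

Run:
```python
from h import *
plan([.6440,.0887,.06],-81.8)
```

```text
clk 12.8 pos [0.6445 0.0884 0.0611] yaw -81.86 F [ 0.2 -0.2  0.5] op 55.0
shift [-0.0005  0.0006  0.0014] mm [-0.4  0.5  1.1] rows 0.0 turn [-0.0012 -0.0002 -0.0003] rows 0.0
```

apply_moves(
  series=[
    {"x": 0, "y": 0, "z": 0, "wx": 0, "wy": 0, "wz": 0, "fingers": -1},
    {"x": 0, "y": 0, "z": 0, "wx": 0, "wy": 0, "wz": 0, "fingers": -1},
    {"x": 0, "y": 0, "z": 0, "wx": 0, "wy": 0, "wz": 0, "fingers": -1},
    {"x": 0, "y": 0, "z": 0, "wx": 0, "wy": 0, "wz": 0, "fingers": -1},
    {"x": 0, "y": 0.006, "z": 0, "wx": 0, "wy": 0, "wz": 0, "fingers": -1},
    {"x": 0, "y": 0.007, "z": 0, "wx": 0, "wy": 0, "wz": 0, "fingers": -1},
    {"x": 0, "y": 0.005, "z": 0, "wx": -0.002, "wy": 0, "wz": 0, "fingers": -1},
  ],
  force=45,
)

```text
clock: 13.68
tool_pos: [0.6356, 0.0871, 0.062]
eef_rot: [0.755, -0.655, 0.003, -0.004]
contact_force: [4.4, 0.3, -4.3]
opening: 0.381
```

Run:
```python
from h import *
plan([.6440,.0887,.0611],-81.8)
```

```text
clk 13.68 pos [0.6356 0.0871 0.062 ] yaw -81.89 F [ 4.4  0.3 -4.3] op 33.5
shift [-0.0005 -0.0107  0.0013] mm [-0.4 -8.6  1. ] rows 0.1 turn [-0.0033  0.0002 -0.0005] rows 0.1
```

Same pattern as the first one, so I'll keep pulling.

apply_moves(
  series=[
    {"x": 0, "y": 0.01, "z": 0, "wx": -0.002, "wy": 0, "wz": 0, "fingers": -1},
    {"x": 0, "y": 0.01, "z": 0, "wx": -0.002, "wy": 0, "wz": 0, "fingers": -1},
    {"x": 0, "y": 0.012, "z": 0, "wx": 0, "wy": 0, "wz": 0, "fingers": -1},
    {"x": 0, "y": 0.014, "z": 0, "wx": 0, "wy": 0, "wz": 0, "fingers": -1},
    {"x": 0, "y": 0.014, "z": 0, "wx": 0, "wy": 0, "wz": 0, "fingers": -1},
    {"x": 0, "y": 0.014, "z": 0, "wx": 0, "wy": 0, "wz": 0, "fingers": -1},
  ],
)

```text
clock: 14.42
tool_pos: [0.5697, 0.0776, 0.0625]
eef_rot: [0.755, -0.655, -0.003, 0.004]
contact_force: [0.3, 0.6, -2.7]
opening: 0.382
```

Run:
```python
from h import *
plan([.6440,.0887,.0611],-81.8)
im,d,P=cloud("wrist"); save('w7',im[100:384],1.2)
```

```text
clk 14.43 pos [0.5697 0.0776 0.0625] yaw -81.89 F [ 0.3  0.6 -2.7] op 33.6
shift [-0.0007 -0.0939  0.0008] mm [ -0.5 -75.1   0.6] rows 1.2 turn [ 0.0033 -0.     -0.0005] rows 0.1
```

View pics/w7.png

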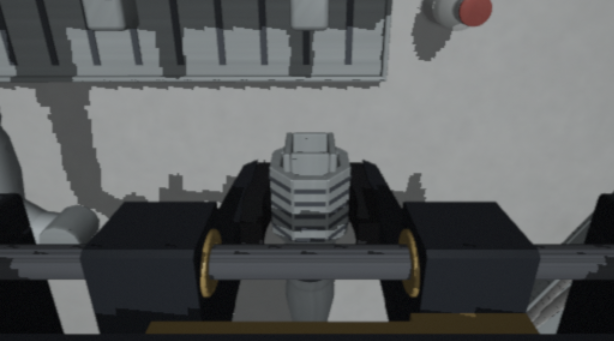

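The short one is off: its mouth is at (310,145), both bare nipples show at the top, and the vial is untouched. I'll raise it, turn and carry it to the tray at (0.527,-0.2125).

apply_moves(
  series=[
    {"x": 0, "y": 0, "z": -0.05, "wx": 0.003, "wy": 0, "wz": 0, "fingers": -1},
    {"x": 0, "y": 0, "z": -0.05, "wx": 0, "wy": 0, "wz": 0, "fingers": -1},
    {"x": 0.05, "y": 0, "z": -0.01, "wx": 0, "wy": 0, "wz": 0.055, "fingers": -1},
    {"x": 0.06, "y": 0, "z": 0, "wx": 0, "wy": 0, "wz": 0.055, "fingers": -1},
    {"x": 0.06, "y": 0, "z": 0, "wx": 0, "wy": 0, "wz": 0.055, "fingers": -1},
    {"x": 0.06, "y": 0, "z": 0, "wx": 0, "wy": 0, "wz": 0, "fingers": -1},
    {"x": 0, "y": 0, "z": 0, "wx": 0, "wy": 0, "wz": 0, "fingers": -1},
  ],
)

```text
clock: 15.35
tool_pos: [0.5357, -0.106, 0.154]
eef_rot: [-0.556, 0.831, 0.003, -0.007]
contact_force: [0.2, 0.3, -0.9]
opening: 0.384
```

Run:
```python
from h import *
plan([.527,-.2125,.12],-111.5)
```

```text
clk 15.35 pos [ 0.5357 -0.106   0.154 ] yaw -112.38 F [ 0.2  0.3 -0.9] op 33.8
shift [ 0.1269 -0.0412  0.043 ] mm [101.5 -33.   34.4] rows 1.8 turn [ 0.0043 -0.0025 -0.0049] rows 0.1
```

apply_moves(
  series=[
    {"x": 0.045, "y": -0.015, "z": 0.01, "wx": 0.004, "wy": -0.002, "wz": -0.005, "fingers": -1},
    {"x": 0.045, "y": -0.015, "z": 0.01, "wx": 0, "wy": 0, "wz": 0, "fingers": -1},
    {"x": 0.02, "y": -0.008, "z": 0.01, "wx": 0, "wy": 0, "wz": 0, "fingers": -1},
    {"x": 0, "y": 0, "z": 0, "wx": 0, "wy": 0, "wz": 0, "fingers": -1},
    {"x": 0, "y": 0, "z": 0, "wx": 0, "wy": 0, "wz": 0, "fingers": -1},
  ],
)

```text
clock: 15.98
tool_pos: [0.5308, -0.1939, 0.1296]
eef_rot: [-0.566, 0.824, 0.003, 0.0]
contact_force: [0.4, 0.3, -1.6]
opening: 0.381
```

Run:
```python
from h import *
plan([.527,-.2125,.06],-111.5)
```

```text
clk 15.97 pos [ 0.5308 -0.1939  0.1296] yaw -111.04 F [ 0.4  0.3 -1.6] op 33.5
shift [ 0.0238 -0.0044  0.0869] mm [19.  -3.5 69.5] rows 1.2 turn [0.0016 0.0013 0.0026] rows 0.1
```

apply_moves(
  series=[
    {"x": 0.024, "y": -0.004, "z": 0.02, "wx": 0.001, "wy": 0.001, "wz": 0.003, "fingers": -1},
    {"x": 0, "y": 0, "z": 0.03, "wx": 0, "wy": 0, "wz": 0, "fingers": -1},
    {"x": 0, "y": 0, "z": 0.03, "wx": 0, "wy": 0, "wz": 0, "fingers": -1},
    {"x": 0, "y": 0, "z": 0, "wx": 0, "wy": 0, "wz": 0, "fingers": -1},
  ],
)

```text
clock: 16.48
tool_pos: [0.5268, -0.2123, 0.0623]
eef_rot: [-0.564, 0.826, 0.001, -0.0]
contact_force: [0.4, -0.1, -1.8]
opening: 0.377
```

Run:
```python
from h import *
plan([.527,-.2125,.0105],-111.5)
```

```text
clk 16.48 pos [ 0.5268 -0.2123  0.0623] yaw -111.37 F [ 0.4 -0.1 -1.8] op 33.2
shift [ 0.0002 -0.0004  0.0648] mm [ 0.1 -0.3 51.8] rows 0.8 turn [0.0005 0.0002 0.0007] rows 0.0
```

Well placed, so I'll go down gently. The sleeve should touch at a TCP height of about 10.5 mm.

apply_moves(
  series=[
    {"x": 0, "y": 0, "z": 0.014, "wx": 0, "wy": 0, "wz": 0, "fingers": -1},
    {"x": 0, "y": 0, "z": 0.014, "wx": 0, "wy": 0, "wz": 0, "fingers": -1},
    {"x": 0, "y": 0, "z": 0.012, "wx": 0, "wy": 0, "wz": 0, "fingers": -1},
    {"x": 0, "y": 0, "z": 0.01, "wx": 0, "wy": 0, "wz": 0, "fingers": -1},
    {"x": 0, "y": 0, "z": 0.005, "wx": 0, "wy": 0, "wz": 0, "fingers": -1},
    {"x": 0, "y": 0, "z": 0, "wx": 0, "wy": 0, "wz": 0, "fingers": -1},
  ],
)

```text
clock: 17.23
tool_pos: [0.528, -0.2128, 0.0166]
eef_rot: [-0.564, 0.826, -0.0, 0.001]
contact_force: [-0.6, 0.0, -2.4]
opening: 0.38
```

Run:
```python
from h import *
plan([.527,-.2125,.0105],-111.5)
```

```text
clk 17.23 pos [ 0.528  -0.2128  0.0166] yaw -111.35 F [-0.6  0.  -2.4] op 33.4
shift [0.0002 0.0013 0.0076] mm [0.1 1.  6.1] rows 0.1 turn [-0.0004  0.0002  0.0008] rows 0.0
```

apply_moves(
  series=[
    {"x": 0, "y": 0.001, "z": 0.006, "wx": 0, "wy": 0, "wz": 0, "fingers": -1},
    {"x": 0, "y": 0, "z": 0.004, "wx": 0, "wy": 0, "wz": 0, "fingers": -1},
    {"x": 0, "y": 0, "z": 0.003, "wx": 0, "wy": 0, "wz": 0, "fingers": -1},
  ],
)

```text
clock: 17.6
tool_pos: [0.5285, -0.2129, 0.0103]
eef_rot: [-0.564, 0.826, -0.002, 0.002]
contact_force: [-3.4, 1.5, 23.6]
opening: 0.379
```

Run:
```python
from h import *
plan([.527,-.2125,.0105],-111.5)
```

```text
clk 17.6 pos [ 0.5285 -0.2129  0.0103] yaw -111.37 F [-3.4  1.5 23.6] op 33.4
shift [ 0.0002  0.0019 -0.0003] mm [ 0.1  1.6 -0.2] rows 0.0 turn [-0.0015  0.0001  0.0007] rows 0.0
```

Firm contact at 10.3 mm. I'll ease off slightly, release, lift and back away.

apply_moves(
  series=[
    {"x": 0, "y": 0, "z": -0.0005, "wx": 0, "wy": 0, "wz": 0, "fingers": -1},
    {"x": 0, "y": 0, "z": 0, "wx": 0, "wy": 0, "wz": 0, "fingers": -0.02},
    {"x": 0, "y": 0, "z": 0, "wx": 0, "wy": 0, "wz": 0, "fingers": -0.02},
    {"x": 0, "y": 0, "z": 0, "wx": 0, "wy": 0, "wz": 0, "fingers": -0.02},
    {"x": 0, "y": 0, "z": -0.03, "wx": 0, "wy": 0, "wz": 0, "fingers": -0.02},
    {"x": 0, "y": 0, "z": -0.06, "wx": 0, "wy": 0, "wz": 0, "fingers": 0},
    {"x": 0, "y": 0, "z": -0.07, "wx": 0, "wy": 0, "wz": 0, "fingers": 0.25},
    {"x": 0, "y": 0, "z": -0.07, "wx": 0, "wy": 0, "wz": 0, "fingers": 0.25},
  ],
)

```text
clock: 18.6
tool_pos: [0.5253, -0.2118, 0.195]
eef_rot: [-0.564, 0.826, 0.002, -0.001]
contact_force: [0.4, 0.2, 0.2]
opening: 0.626
```

apply_moves(
  series=[
    {"x": 0, "y": 0.06, "z": -0.05, "wx": 0, "wy": 0, "wz": 0, "fingers": 0.25},
    {"x": 0, "y": 0.06, "z": -0.05, "wx": 0, "wy": 0, "wz": 0, "fingers": 0.25},
    {"x": 0, "y": 0, "z": 0, "wx": 0, "wy": 0, "wz": 0, "fingers": 0.25},
    {"x": 0, "y": 0, "z": 0, "wx": 0, "wy": 0, "wz": 0, "fingers": 0.25},
  ],
)

```text
clock: 19.1
tool_pos: [0.4379, -0.1776, 0.2804]
eef_rot: [-0.564, 0.826, -0.003, 0.002]
contact_force: [-0.3, 0.4, -1.2]
opening: 0.627
```

```bash
python3 chk.py
python3 - <<'E'
from h import *
plan([.527,-.2125,.0105],-111.5)
im,d,P=cloud("wrist"); i2,_,_=cloud("scene")
save('end',np.hstack([im,i2]),.78)
E
```

```text
top 0.02 [(np.float64(0.005), np.float64(0.028), np.float64(0.036))]
top 0.04 [(np.float64(-0.0), np.float64(0.032), np.float64(0.04))]
top 0.06 [(np.float64(-0.061), np.float64(-0.031), np.float64(0.041)), (np.float64(-0.0), np.float64(0.032), np.float64(0.043))]
top 0.08 [(np.float64(-0.058), np.float64(-0.036), np.float64(0.035)), (np.float64(0.007), np.float64(0.027), np.float64(0.036))]
x range 0.013053747012380159 0.09558035886470755
scene -0.08 [(np.float64(-0.054), np.float64(-0.046), np.float64(0.026))]
scene -0.06 [(np.float64(-0.06), np.float64(-0.042), np.float64(0.032))]
scene -0.04 [(np.float64(-0.063), np.float64(-0.041), np.float64(0.034)), (np.float64(0.008), np.float64(0.016), np.float64(0.026))]
scene -0.02 [(np.float64(-0.063), np.float64(-0.04), np.float64(0.035)), (np.float64(0.002), np.float64(0.019), np.float64(0.033))]
scene 0.0 [(np.float64(-0.062), np.float64(-0.039), np.float64(0.035)), (np.float64(-0.0), np.float64(0.019), np.float64(0.034))]
scene 0.02 [(np.float64(-0.063), np.float64(-0.039), np.float64(0.035)), (np.float64(-0.002), np.float64(0.02), np.float64(0.035))]
scene 0.04 [(np.float64(-0.068), np.float64(-0.042), np.float64(0.04)), (np.float64(-0.005), np.float64(0.022), np.float64(0.041))]
scene 0.06 [(np.float64(-0.068), np.float64(-0.041), np.float64(0.04)), (np.float64(-0.006), np.float64(0.024), np.float64(0.04))]
scene 0.08 [(np.float64(-0.061), np.float64(-0.039), np.float64(0.033)), (np.float64(0.002), np.float64(0.026), np.float64(0.034))]
x range -0.07838281118285535 0.0809703852244815
clk 19.2 pos [ 0.4379 -0.1776  0.2797] yaw -111.39 F [ 0.3 -0.7  0. ] op 55.2
shift [ 2.000e-04 -1.178e-01  3.372e-01] mm [ 2.000e-01 -9.420e+01  2.697e+02] rows 4.6 turn [-0.0017  0.0002  0.0006] rows 0.0
```

View pics/end.png

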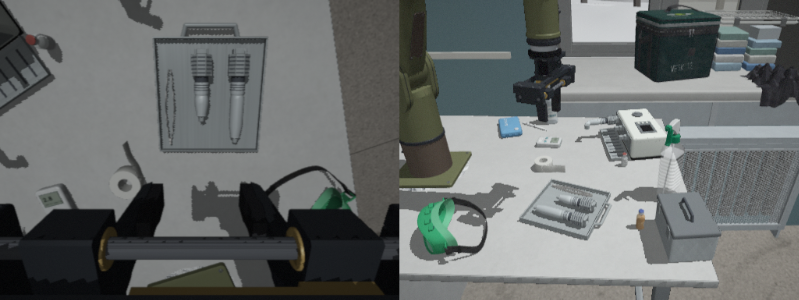

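The final view shows both handpieces lying parallel in the tray (short at (202,88), long at (238,95)), couplings towards the handle and both sleeves forward. The tweezers are where they were, the angled handpiece is still docked, and the gripper is clear. I'm handing in.

```bash
python3 -c "
from plant import *
print(finish_job())"
```

```text
the job is handed in; nothing more can be done
None
```

Both straight handpieces are off the care unit and lying in the steel tray, and the job is handed in at about 19 s of the 59 s. I drew each sleeve back, pulled the handpiece straight off its nipple and set it down on the tray floor before opening the fingers. It reports no verdict.

**Last checks**
- **Position:** the handpieces lie parallel and lengthwise. The scene camera puts both mouths at about tray x = +80 mm, towards the carrying handle. The long one is at about y = -50 mm and the short one at about y = +12 mm, with their sleeve tops at 40–41 mm.
- **Sleeves:** both look snapped forward. I judged this from the pictures, not from a joint reading.
- **Everything else:** the angled handpiece is still docked, and the tweezers and the other items look unmoved. The gripper is well clear of everything.

**Less clean points**
- The short handpiece was pressed down with about 24 N before release; the long one took about 7 N. Both are under the 40 N limit.
- The top and scene cameras disagreed by about 5–8 mm in y, so I took the positions from the wrist camera.
- In the final check the arm hid part of the tray from the top camera.

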